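# Feed the bead polisher and hold its run lever down

### The job

Pick up the wooden tray by its handle, tip all five beads into the hopper of the bead polisher and stand the empty tray upright back on the table. Then press the polisher's spring-return lever down with the fingertips, past the first two detents to the third near the bottom of its travel, and finish while still holding it down there: it springs back if let go. Leave the other wares on the table where they are.

Things in the scene. Friction and masses are not known exactly. Their poses are not given: they have to be found in the camera images.
- tray_handle (a point): centre of the handle bar of the loose wooden tray (about 0.25 kg empty): a flat-sided bridge 14 mm (along tray x) x 100 mm (y) x 22 mm (z) across the tray, its centre 85 mm above the tray's underside, posts at y +-52 mm. z up; the spout end is towards -x, roughly facing the robot. Tray 170 mm long (x -95 to +75 mm from here), 110 mm wide, side walls 45 mm high
- tray_spout (a point): middle of the open spout edge of the tray, 95 mm along -x and 60 mm below tray_handle, same axes. The tray floor, 5 mm thick, is flat, then ramps up at 22 degrees over the last 50 mm to this edge; the other three sides are walled. Beads roll out here when this end is tipped down more than about 25 degrees; 45 degrees empties the tray
- bead1: one of five loose turned wooden beads (balls 30 mm in diameter, 14 g, with a dark hole mark) lying in the tray; origin at its centre
- bead2: one of five loose turned wooden beads (balls 30 mm in diameter, 14 g, with a dark hole mark) lying in the tray; origin at its centre
- bead3: one of five loose turned wooden beads (balls 30 mm in diameter, 14 g, with a dark hole mark) lying in the tray; origin at its centre
- bead4: one of five loose turned wooden beads (balls 30 mm in diameter, 14 g, with a dark hole mark) lying in the tray; origin at its centre
- bead5: one of five loose turned wooden beads (balls 30 mm in diameter, 14 g, with a dark hole mark) lying in the tray; origin at its centre
- hopper_mouth (a point): centre of the polisher's square open hopper mouth, level with the rim, 150 mm above the table. Inside 190 x 190 mm along x and y, z up; a funnel narrows to a floor 90 mm below. The fixed grey housing is 200 mm square; a motor (84 mm wide, 102 mm high) sticks out 75 mm on its +x side; the lever column (70 x 50 mm, 165 mm high) stands 125 mm towards -y
- lever_pad (a point): the point to press: centre of the top face of the black lever tab (40 mm along x, 50 mm along y, 10 mm thick) that sticks out of the column's -y side, 150 mm above the table when up. It moves with the lever. The column's face is 35 mm away towards +y, its top 15 mm above the raised tab. Axes as hopper_mouth; clear to press straight down from above
- lever (a joint): travel of the lever, m: 0 = up (its spring returns it there), grows as it is pressed straight down. Detents at 0.012, 0.024 and 0.036, firm stop at 0.040. The spring needs about 5 N at the top and 11 N at the bottom; the detents add or take off up to 2.5 N, and none holds the lever by itself. The third detent counts from 0.032 on
- wax_tin: bystander: low round aluminium tin, 56 mm wide, 35 mm high; origin under its centre
- small_cup: bystander: small open turned wooden cup, 56 mm across the rim, 60 mm high; origin under its centre
- vase: bystander: turned dark wooden vase, 62 mm wide, 105 mm high; origin under its centre
- brush: bystander: dusting brush 160 mm long lying on the table close to the robot
- coaster_ring: bystander: flat wooden ring 80 mm across, 15 mm high, lying on the table close to the robot
Not all that is in view belongs to the job. What is shaped like the part that bears tray_handle but blue or grey is not meant.

How it is judged:
On the way, in this order (a step that is already met when the one before it is completed fails the run):
1. all five beads are in the hopper (horizontal distance between each of bead1, bead2, bead3, bead4, bead5 and hopper_mouth below 0.1 m and height (world z) of bead1 between 0.05 and 0.145 m and height (world z) of bead2 between 0.05 and 0.145 m and height (world z) of bead3 between 0.05 and 0.145 m and height (world z) of bead4 between 0.05 and 0.145 m and height (world z) of bead5 between 0.05 and 0.145 m), for 0.2 s.
2. the tray stands upright on the table again (height (world z) of tray_handle between 0.078 and 0.093 m and angle between tray_handle's own z axis and vertical below 0.1 rad and contact force between the fingers and tray below 0.5 N), for 0.2 s.
3. the lever is held at its third detent (value of joint lever above 0.032 m and contact force between the fingers and lever above 2 N), for 0.5 s.
At the end, for the whole second after the job is handed in: All five beads are in the hopper (within 100 mm of its middle, below the rim), the tray stands upright on the table (handle height within 8 mm, tilt under 0.1 rad), and the fingers press the lever (over 2 N), keeping its travel at 32 mm or more (all of step 1 and all of step 3 and height (world z) of tray_handle between 0.078 and 0.093 m and angle between tray_handle's own z axis and vertical below 0.1 rad); the arm keeps its last pose, push and grip.
It fails at once if one of the other wares was moved by more than 40 mm (distance of any of wax_tin, small_cup, vase, brush, coaster_ring from where it was at the start of the episode above 0.04 m).
It also fails if it takes over 72 s, if anything falls off the work surface, if the arm or the gripper's body presses on something with over 40 N, if the wrist force passes 120 N, or if a joint passes its speed limit or range.

### The arm

A 7-joint arm with a two-finger parallel gripper is mounted at the origin on the work surface. World frame = base frame: x ahead of the robot, y to its left, z up, the work surface at z = 0. Lengths are in m, angles in rad, forces in N, time in s.
With the tool pointing down it reaches from about 0.35 to 0.9 m from the base axis. Payload 7.2 kg.
Tool frame: the origin (TCP) lies between the finger pads; the fingertips stand 19 mm ahead of it and the grasp point (between the pads) is the TCP (env.tip_reach is the distance from the TCP to the fingertips, in m); x points along the fingers, y is the direction in which the jaws open and shut, and the axes are right-handed (so a half turn about x gives the same grasp; the last joint's range is limited). The gripper opens to 88 mm and grips with 3 to 60 N. Pads are 20 mm wide; open, the fingers measure 115 mm over their backs; the gripper's body (75 mm by 178 mm) begins 61 mm behind the grasp point.
Start: joints at [-1.205, 0.411, -0.013, 1.596, 0.006, 1.134, -0.082], TCP at [0.263, 0.567, 0.242] pointing down, gripper open.
Joint ranges: [-2.95, 2.95], [-0.29, 1.99], [-1.47, 1.44], [0.14, 2.54], [-1.03, 4.17], [0.13, 1.85], [-2.86, 2.86]. Speed limits (rad/s): [2.39, 2.39, 3.01, 3.01, 3.14, 3.14, 3.14].

### API

Orientations are given as a unit quaternion [w, x, y, z].
In Python, from rig import get_obs, imaging, env gives the robot as it stands. The module is installed in compiled form; this text tells all that it offers.
- The arm moves only by the tool servo_tool, never from a script. Its argument "moves" is a list of rows, each an object with "translation": the shift along the tool's x, y, z in m, a list of three; "rot": the turn, a rotation vector about the tool's x, y, z in degrees, a list of three; "fingers": the closure in counts, from 0 (fully open) to 255 (shut). A call has 1 to 10 rows; each row is the pose to reach, as a shift and turn from the pose commanded when the call began, along the tool's axes at that moment; what a row does not reach only later rows make up. A row lasts 1/12 s, in which the tool goes at most 41.7 mm and 7.16 degrees, less where a joint would pass 70% of its speed; a pose out of reach is approached as far as the arm can. A call with a gripper value outside its range is refused whole. The fingers move at their own pace and stop on an object; "force" is the grip in N (left out, the last holds). Time passes only in rows, so rows that repeat a pose let the fingers close. It gives the time, the measured TCP pose, the force and the opening at its end, in the units of the state.
- get_obs(): the state, without advancing time (a new reading comes with each control period).
- imaging.capture(name): name is "scene" or "top"; returns the picture (400x640x3 uint8, red, green, blue); there is no depth.
- imaging.get_calibration(name): a dict with "fov_y" (degrees; the focal length in pixels is half the picture's height over the tangent of half this angle, whatever the lens; pixels are square), "cx", "cy" (the principal point, pixels), "dist" ([k1, k2, p1, p2, k3] as OpenCV has them; the pictures are not rectified), "position" and "orientation" of the camera in the world. Camera axes: x right, y up, looking along -z (the intrinsics and any distortion apply to the point x, -y, -z); pixel columns grow to the right and rows downward; lengths in m; the calibration is good to about 2 mm. A picture is of the moment at which its call begins. get_calibration takes no time and is no camera call.
- env.sign_off(): hands the job in, once; it reports no verdict.
The state is a dict: "time_s": time; "qpos": joint angles; "qd": joint speeds; "tau": joint torques, N m; "ee_pos": TCP position; "eef_rot": TCP orientation; "wrist_force": force on the tool from outside, world axes, zero at the start; "ft_torque": the same for the moment, N m; "gripper_width": finger opening in m.
Only numpy, scipy, OpenCV 4.12 (cv2) and the standard library are available. Lean on these libraries where they do the work, as an engineer would, in place of code of your own. Each camera call takes 0.05 s, during which the arm holds its last target.

## Working session

There is one attempt and no reset: what is moved stays moved. The work goes in short steps, Python scripts to look and compute and a tool call to move; the robot and the scene stay as the last step left them, time stands still between calls to the robot, and variables do not carry over. Pictures are saved under pics/ and viewed, and the job is handed in when it is done.

Besides the shell and the picture viewer there is one more tool, called in YAML: its name, and indented under it one key for each argument. servo_tool: Moves the arm, as the interface text tells. Its arguments: {"type":"object","properties":{"moves":{"type":"array","items":{"type":"object","properties":{"translation":{"type":"array","items":{"type":"number"}},"rot":{"type":"array","items":{"type":"number"}},"fingers":{"type":"number"}}}},"force":{"type":"number"}},"required":["moves"]}

```bash
ls; mkdir -p pics
python3 - <<'E'
from rig import get_obs, imaging, env
import cv2
for n in ("scene","top"):
    im=imaging.capture(n); cv2.imwrite(f"pics/{n}0.png",im[:,:,::-1]); print(n,imaging.get_calibration(n))
print(get_obs(), env.tip_reach)
E
```

```text
pics
scene {'fov_y': 54.297987755436694, 'cx': 322.8408824150714, 'cy': 196.68489988973255, 'dist': array([-0.01407711,  0.        ,  0.        ,  0.        ,  0.        ]), 'position': array([ 1.07441279, -0.69556614,  0.83986916]), 'orientation': array([0.85110469, 0.37592768, 0.14863842, 0.33497135])}
top {'fov_y': 54.624309594016665, 'cx': 318.27953663491166, 'cy': 198.06662024541833, 'dist': array([-0.09762144,  0.        ,  0.        ,  0.        ,  0.        ]), 'position': array([ 0.4023507 , -0.0988427 ,  1.13109355]), 'orientation': array([-0.69764266, -0.04306171,  0.03836702,  0.71412071])}
{'time_s': 0.1, 'qpos': array([-1.20520558,  0.41182416, -0.01274304,  1.59692354,  0.00558105,
        1.13428934, -0.08220733]), 'qd': array([ 0.00098757, -0.00092999, -0.00227168, -0.00293715,  0.00079842,
        0.00084214, -0.00263683]), 'tau': array([ 3.47305140e-03, -5.89097250e+01,  6.43970333e-01, -2.91708934e+01,
       -5.37562848e-02,  1.44972707e-02,  6.10297843e-05]), 'ee_pos': array([0.2625337 , 0.56673528, 0.24090539]), 'eef_rot': array([ 0.69045903,  0.15166439,  0.69062519, -0.15264694]), 'wrist_force': array([-1.0317914 ,  0.32667838,  1.06493069]), 'ft_torque': array([-0.00192033, -0.01610829,  0.05127265]), 'gripper_width': 0.08767375032719657} 0.019
```

View pics/scene0.png

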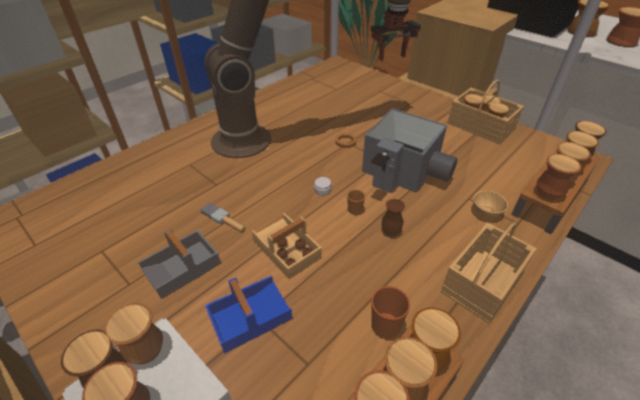

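View pics/top0.png

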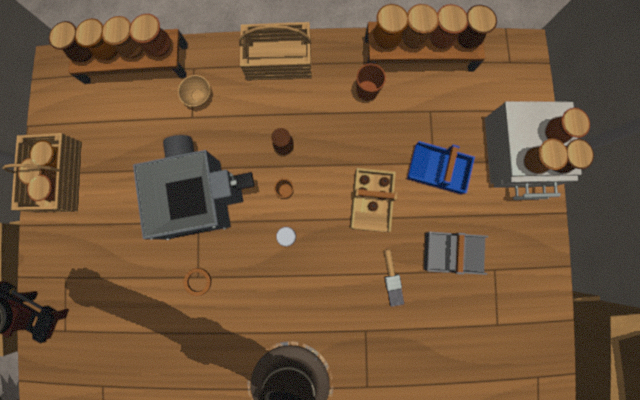

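The top view has +x up and +y left. It shows the wooden tray at about (375,200), the polisher at (185,195) with its lever tab at (243,181), the tin at (286,237), the cup at (284,188) and the vase at (282,140). The blue and grey trays are decoys. I'll zoom in next.

Run:
```python
import cv2
t=cv2.imread("pics/top0.png"); 
a=cv2.resize(t[155:245,335:415],None,fx=6,fy=6,interpolation=cv2.INTER_CUBIC); cv2.imwrite("pics/a.png",a)
a=cv2.resize(t[125:250,125:265],None,fx=4.5,fy=4.5,interpolation=cv2.INTER_CUBIC); cv2.imwrite("pics/b.png",a)
t=cv2.imread("pics/scene0.png"); 
a=cv2.resize(t[205:280,245:330],None,fx=7,fy=7,interpolation=cv2.INTER_CUBIC); cv2.imwrite("pics/c.png",a)
a=cv2.resize(t[105:195,355:465],None,fx=6,fy=6,interpolation=cv2.INTER_CUBIC); cv2.imwrite("pics/d.png",a)
```

```text
(no output)
```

View pics/a.png

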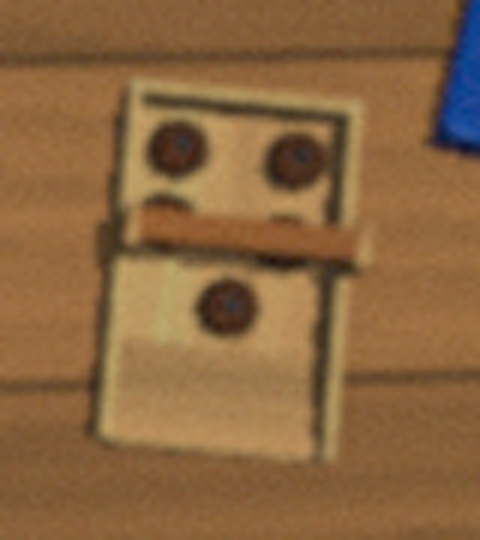

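View pics/b.png

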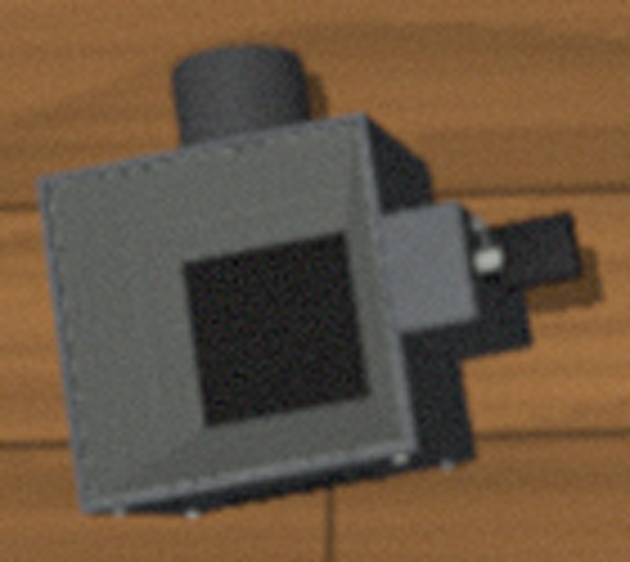

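View pics/c.png

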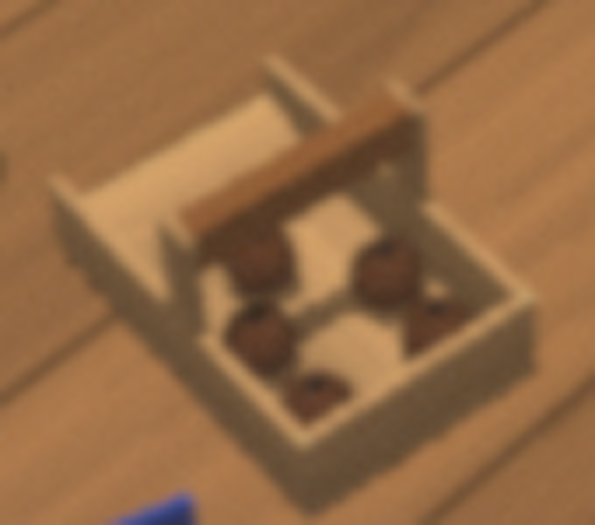

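View pics/d.png

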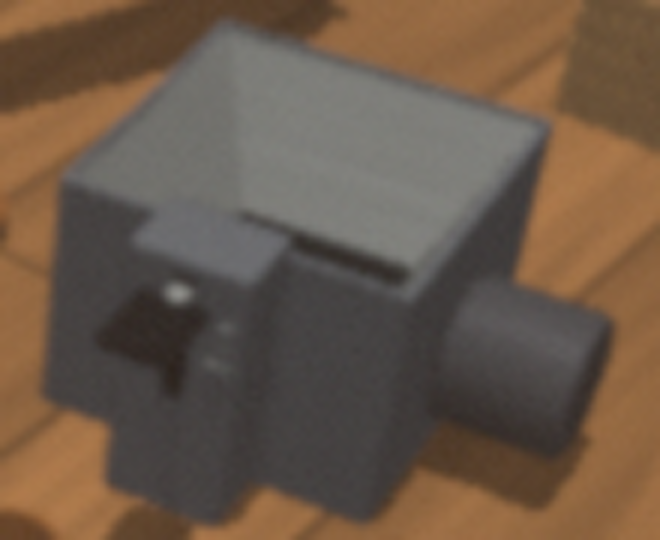

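```bash
cat > h.py <<'E'
import numpy as np, cv2
from scipy.spatial.transform import Rotation as R
from rig import get_obs, imaging, env
def q(v): return R.from_quat(np.asarray(v)[[1,2,3,0]])
def ray(n,uv):
    c=imaging.get_calibration(n); f=200/np.tan(np.radians(c['fov_y']/2))
    K=np.array([[f,0,c['cx']],[0,f,c['cy']],[0,0,1]])
    p=cv2.undistortPoints(np.array([[uv]],float),K,np.array(c['dist']))[0,0]
    d=q(c['orientation']).apply([p[0],-p[1],-1]); return np.array(c['position']),d
def at(n,uv,z):
    o,d=ray(n,uv); return o+d*(z-o[2])/d[2]
def crop(x,y,s,x0,y0): return (x0+(x+.5)/s-.5, y0+(y+.5)/s-.5)
def tri(a,b):
    (o,d),(p,e)=ray('top',a),ray('scene',b)
    A=np.stack([d,-e],1); t=np.linalg.lstsq(A,p-o,rcond=None)[0]
    x,y=o+t[0]*d,p+t[1]*e; return (x+y)/2,np.linalg.norm(x-y)
E
python3 - <<'E'
from h import *
np.set_printoptions(precision=4,suppress=True)
A=lambda x,y,z:at('top',crop(x,y,6,335,155),z)
B=lambda x,y,z:at('top',crop(x,y,4.5,125,125),z)
C=lambda x,y:crop(x,y,7,245,205); D=lambda x,y:crop(x,y,6,355,105)
bar=[A(*p,.096) for p in((140,205),(358,230),(358,262),(140,245))]
print('bar',np.array(bar),np.mean(bar,0))
print('rim',A(130,82,.045),A(362,102,.045),A(98,438,.045),A(338,460,.045))
sb=[at('scene',C(*p),.096) for p in((183,212),(388,90),(415,107),(200,238))]
print('scene bar',np.array(sb),np.mean(sb,0)); 
h=np.array([B(*p,.15) for p in((42,180),(367,115),(412,445),(85,512))]);print('hop',h,h.mean(0))
hs=np.array([at('scene',D(*p),.15) for p in((228,22),(550,125),(410,298),(66,180))]);print('hop s',hs,hs.mean(0))
for a in h[[1,0,3,2]]-h[[0,3,2,1]]: print(np.linalg.norm(a),np.degrees(np.arctan2(a[1],a[0])))
ct=np.array([B(*p,.165) for p in((382,215),(468,203),(478,320),(400,332))]);print('column',ct,ct.mean(0))
lt=np.array([B(*p,.15) for p in((572,212),(580,275),(505,287))]);print('tab',lt)
ls=np.array([at('scene',D(*p),.15) for p in((133,285),(98,335),(155,360))]);print('tab s',ls)
for n,p,z in(('tin',(286,237),.035),('cup',(284,188),.06),('vase',(282,140),.105),('ring',(198,281),.015)): print(n,at('top',p,z))
E
```

```text
bar [[ 0.545  -0.2009  0.096 ]
 [ 0.5313 -0.2988  0.096 ]
 [ 0.5168 -0.2981  0.096 ]
 [ 0.5269 -0.2002  0.096 ]] [ 0.53   -0.2495  0.096 ]
rim [ 0.6111 -0.2032  0.045 ] [ 0.599  -0.3134  0.045 ] [ 0.4428 -0.1825  0.045 ] [ 0.4297 -0.2945  0.045 ]
scene bar [[ 0.5178 -0.2955  0.096 ]
 [ 0.528  -0.2005  0.096 ]
 [ 0.542  -0.1999  0.096 ]
 [ 0.5318 -0.2997  0.096 ]] [ 0.5299 -0.2489  0.096 ]
hop [[0.6168 0.3928 0.15  ]
 [0.6492 0.1971 0.15  ]
 [0.4568 0.1687 0.15  ]
 [0.4218 0.3605 0.15  ]] [0.5362 0.2798 0.15  ]
hop s [[0.4221 0.3612 0.15  ]
 [0.6169 0.3899 0.15  ]
 [0.6475 0.1994 0.15  ]
 [0.4563 0.1659 0.15  ]] [0.5357 0.2791 0.15  ]
0.19832521103858328 -80.59552273023236
0.19766657634655843 9.402584645206879
0.19493623944903393 100.33155071656273
0.19454263266244576 -171.60311688416317
column [[0.5869 0.1829 0.165 ]
 [0.5925 0.1334 0.165 ]
 [0.5255 0.1274 0.165 ]
 [0.5197 0.1718 0.165 ]] [0.5562 0.1539 0.165 ]
tab [[0.5885 0.0767 0.15  ]
 [0.5519 0.0721 0.15  ]
 [0.546  0.1153 0.15  ]]
tab s [[0.5399 0.1142 0.15  ]
 [0.5525 0.0693 0.15  ]
 [0.5849 0.0722 0.15  ]]
tin [0.4208 0.0006 0.035 ]
cup [0.557  0.0021 0.06  ]
vase [0.6828 0.0018 0.105 ]
ring [0.2996 0.2587 0.015 ]
```

```bash
cat >> h.py <<'E'
np.set_printoptions(precision=4,suppress=True)
def toolR(yaw,pitch=0,flip=False):
    # tray yaw (deg), pitch = spout-down angle (deg); tool x down, tool y along tray x (flip: -x)
    t=R.from_euler('z',yaw,degrees=True)*R.from_euler('y',-pitch,degrees=True)
    y=np.array([1,0,0])*(-1 if flip else 1); x=np.array([0,0,-1]); z=np.cross(x,y)
    return t*R.from_matrix(np.stack([x,y,z],1))
def delta(pos,Rt,verbose=True):
    o=get_obs(); Rc=q(o['eef_rot']); 
    d=Rc.inv().apply(np.asarray(pos)-o['ee_pos']); r=np.degrees((Rc.inv()*Rt).as_rotvec())
    print('trans',d,'rot',r,'|r|',np.linalg.norm(r)); return d,r
E
python3 - <<'E'
from h import *
o=get_obs(); print(q(o['eef_rot']).as_matrix())
for f in(0,1): delta([.530,-.249,.24],toolR(-7,0,f),)
E
```

```text
[[-0.0005  0.4203  0.9074]
 [-0.0013  0.9074 -0.4203]
 [-1.     -0.0014  0.0001]]
trans [ 0.0018 -0.6278  0.5855] rot [72.1477  0.0542  0.0672] |r| 72.14778648051666
trans [ 0.0018 -0.6278  0.5855] rot [-107.8522   -0.0732    0.059 ] |r| 107.85227329398357
```

servo_tool:
  moves:
    - {"translation": [0, -0.03, 0.028], "rot": [3, 0, 0], "fingers": 0}
    - {"translation": [0, -0.06, 0.056], "rot": [7, 0, 0], "fingers": 0}
    - {"translation": [0, -0.09, 0.084], "rot": [11, 0, 0], "fingers": 0}
    - {"translation": [0, -0.12, 0.112], "rot": [15, 0, 0], "fingers": 0}
    - {"translation": [0, -0.15, 0.14], "rot": [19, 0, 0], "fingers": 0}
    - {"translation": [0, -0.18, 0.168], "rot": [23, 0, 0], "fingers": 0}
    - {"translation": [0, -0.21, 0.196], "rot": [27, 0, 0], "fingers": 0}
    - {"translation": [0, -0.24, 0.224], "rot": [30, 0, 0], "fingers": 0}
    - {"translation": [0, -0.27, 0.252], "rot": [33, 0, 0], "fingers": 0}
    - {"translation": [0, -0.3, 0.28], "rot": [36, 0, 0], "fingers": 0}

```text
time_s: 0.93
ee_pos: [0.3907, 0.1752, 0.2416]
eef_rot: [0.609, 0.359, 0.609, -0.359]
wrist_force: [1.0, -0.4, 0.8]
gripper_width: 0.088
```

Run:
```python
from h import *
delta([.530,-.249,.24],toolR(-7)); print(get_obs()['ee_pos'],get_obs()['qpos'])
```

```text
trans [ 0.0015 -0.0838  0.4385] rot [36.0067 -0.0189 -0.0014] |r| 36.00673859656481
[0.3907 0.1752 0.2416] [-0.8033  0.0611  0.2841  2.0588 -0.0204  1.0241 -0.0029]
```

servo_tool:
  moves:
    - {"translation": [0, -0.007, 0.036], "rot": [4, 0, 0], "fingers": 0}
    - {"translation": [0, -0.014, 0.072], "rot": [8, 0, 0], "fingers": 0}
    - {"translation": [0, -0.021, 0.108], "rot": [12, 0, 0], "fingers": 0}
    - {"translation": [0, -0.028, 0.144], "rot": [16, 0, 0], "fingers": 0}
    - {"translation": [0, -0.035, 0.18], "rot": [20, 0, 0], "fingers": 0}
    - {"translation": [0, -0.042, 0.216], "rot": [24, 0, 0], "fingers": 0}
    - {"translation": [0, -0.049, 0.252], "rot": [28, 0, 0], "fingers": 0}
    - {"translation": [0, -0.056, 0.288], "rot": [31, 0, 0], "fingers": 0}
    - {"translation": [0, -0.063, 0.324], "rot": [34, 0, 0], "fingers": 0}
    - {"translation": [0, -0.07, 0.36], "rot": [36, 0, 0], "fingers": 0}

```text
time_s: 1.77
ee_pos: [0.505, -0.1729, 0.2415]
eef_rot: [0.469, 0.53, 0.469, -0.53]
wrist_force: [0.4, 0.0, -0.7]
gripper_width: 0.0878
```

Run:
```python
from h import *
delta([.530,-.249,.085],toolR(-7)); print(get_obs()['ee_pos'],get_obs()['qpos'])
```

```text
trans [0.1565 0.0341 0.0725] rot [ 0.0106 -0.0083  0.0081] |r| 0.015713103012375145
[ 0.505  -0.1729  0.2415] [-0.2841  0.2859  0.65    1.8507 -0.196   1.0694  0.3192]
```

servo_tool:
  moves:
    - {"translation": [0, 0.012, 0.025], "rot": [0, 0, 0], "fingers": 0}
    - {"translation": [0, 0.024, 0.05], "rot": [0, 0, 0], "fingers": 0}
    - {"translation": [0, 0.034, 0.0725], "rot": [0, 0, 0], "fingers": 0}
    - {"translation": [0.03, 0.034, 0.0725], "rot": [0, 0, 0], "fingers": 0}
    - {"translation": [0.05, 0.034, 0.0725], "rot": [0, 0, 0], "fingers": 0}
    - {"translation": [0.065, 0.034, 0.0725], "rot": [0, 0, 0], "fingers": 0}
    - {"translation": [0.065, 0.034, 0.0725], "rot": [0, 0, 0], "fingers": 0}

```text
time_s: 2.35
ee_pos: [0.5281, -0.2465, 0.1732]
eef_rot: [-0.467, -0.528, -0.471, 0.53]
wrist_force: [-0.3, 0.5, 0.1]
gripper_width: 0.0876
```

Run:
```python
from h import *
delta([.530,-.249,.085],toolR(-7)); print(get_obs()['ee_pos'],get_obs()['qpos'])
t=imaging.capture('scene')[:,:,::-1]
cv2.imwrite('pics/s1.png',cv2.resize(t[130:300,190:390],None,fx=4,fy=4,interpolation=cv2.INTER_CUBIC)[:600])
```

```text
trans [0.0882 0.0027 0.0024] rot [ 0.1341 -0.0525  0.3315] |r| 0.36138560328300545
[ 0.5281 -0.2465  0.1732] [-0.1042  0.4614  0.6208  1.8048 -0.3153  0.982   0.5263]
```

View pics/s1.png

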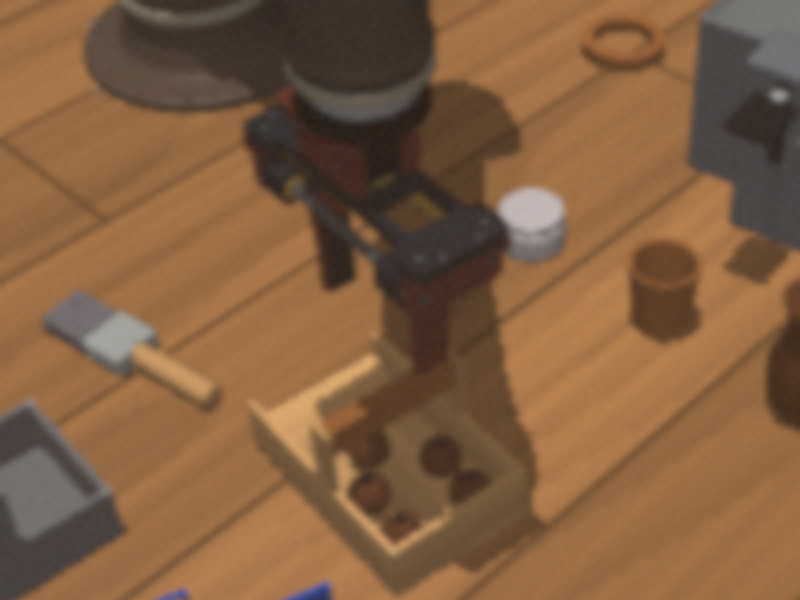

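The open fingers straddle the handle at about (400,400) in the crop, and all five beads are in the tray. I'll go down and grip.

servo_tool:
  moves:
    - {"translation": [0.02, 0.001, 0.001], "rot": [0, 0, 0], "fingers": 0}
    - {"translation": [0.04, 0.001, 0.001], "rot": [0, 0, 0], "fingers": 0}
    - {"translation": [0.06, 0.001, 0.001], "rot": [0, 0, 0], "fingers": 0}
    - {"translation": [0.078, 0.001, 0.001], "rot": [0, 0, 0], "fingers": 0}
    - {"translation": [0.088, 0.001, 0.001], "rot": [0, 0, 0], "fingers": 0}
    - {"translation": [0.088, 0.001, 0.001], "rot": [0, 0, 0], "fingers": 0}
    - {"translation": [0.088, 0.001, 0.001], "rot": [0, 0, 0], "fingers": 0}
  force: 45

```text
time_s: 2.98
ee_pos: [0.5312, -0.2487, 0.0894]
eef_rot: [0.469, 0.529, 0.469, -0.529]
wrist_force: [0.7, 0.6, -0.0]
gripper_width: 0.0877
```

Run:
```python
from h import *
delta([.530,-.249,.085],toolR(-7)); print(get_obs()['wrist_force'])
```

```text
trans [ 0.0044 -0.0012  0.0005] rot [ 0.1488  0.013  -0.0257] |r| 0.1515995878061391
[ 0.673   0.5807 -0.0353]
```

servo_tool:
  moves:
    - {"translation": [0.004, -0.001, 0], "rot": [0, 0, 0], "fingers": 0}
    - {"translation": [0.004, -0.001, 0], "rot": [0, 0, 0], "fingers": 60}
    - {"translation": [0.004, -0.001, 0], "rot": [0, 0, 0], "fingers": 120}
    - {"translation": [0.004, -0.001, 0], "rot": [0, 0, 0], "fingers": 180}
    - {"translation": [0.004, -0.001, 0], "rot": [0, 0, 0], "fingers": 255}
    - {"translation": [0.004, -0.001, 0], "rot": [0, 0, 0], "fingers": 255}
    - {"translation": [0.004, -0.001, 0], "rot": [0, 0, 0], "fingers": 255}
    - {"translation": [0.004, -0.001, 0], "rot": [0, 0, 0], "fingers": 255}
    - {"translation": [0.004, -0.001, 0], "rot": [0, 0, 0], "fingers": 255}
    - {"translation": [0.004, -0.001, 0], "rot": [0, 0, 0], "fingers": 255}
  force: 45

```text
time_s: 3.82
ee_pos: [0.5299, -0.2483, 0.0846]
eef_rot: [-0.469, -0.529, -0.469, 0.529]
wrist_force: [-0.3, 0.7, -1.1]
gripper_width: 0.0317
```

Run:
```python
from h import *
o=get_obs();print(o['wrist_force'],o['ee_pos'],o['gripper_width'])
delta([.530,-.249,.28],toolR(-7))
```

```text
[-0.2979  0.6692 -1.0963] [ 0.5299 -0.2483  0.0846] 0.03169773484697825
trans [-0.1954  0.0002  0.0006] rot [ 0.1465 -0.0012  0.0029] |r| 0.14649397715421417
```

Still closing, so I'll keep the pose.

servo_tool:
  moves:
    - {"translation": [0, 0, 0], "rot": [0, 0, 0], "fingers": 255}
    - {"translation": [0, 0, 0], "rot": [0, 0, 0], "fingers": 255}
    - {"translation": [0, 0, 0], "rot": [0, 0, 0], "fingers": 255}
    - {"translation": [0, 0, 0], "rot": [0, 0, 0], "fingers": 255}
    - {"translation": [0, 0, 0], "rot": [0, 0, 0], "fingers": 255}
    - {"translation": [0, 0, 0], "rot": [0, 0, 0], "fingers": 255}

```text
time_s: 4.32
ee_pos: [0.53, -0.2484, 0.0846]
eef_rot: [0.469, 0.529, 0.469, -0.529]
wrist_force: [1.1, -0.2, -1.7]
gripper_width: 0.0135
```

servo_tool:
  moves:
    - {"translation": [-0.004, 0, 0], "rot": [0, 0, 0], "fingers": 255}
    - {"translation": [-0.012, 0, 0], "rot": [0, 0, 0], "fingers": 255}
    - {"translation": [-0.024, 0, 0], "rot": [0, 0, 0], "fingers": 255}
    - {"translation": [-0.04, 0, 0], "rot": [0, 0, 0], "fingers": 255}
    - {"translation": [-0.056, 0, 0], "rot": [0, 0, 0], "fingers": 255}
    - {"translation": [-0.072, 0, 0], "rot": [0, 0, 0], "fingers": 255}
    - {"translation": [-0.084, 0, 0], "rot": [0, 0, 0], "fingers": 255}
    - {"translation": [-0.092, 0, 0], "rot": [0, 0, 0], "fingers": 255}
    - {"translation": [-0.096, 0, 0], "rot": [0, 0, 0], "fingers": 255}
    - {"translation": [-0.096, 0, 0], "rot": [0, 0, 0], "fingers": 255}

```text
time_s: 5.15
ee_pos: [0.5301, -0.2484, 0.1815]
eef_rot: [0.47, 0.529, 0.469, -0.529]
wrist_force: [-0.7, 0.5, -3.9]
gripper_width: 0.0139
```

Run:
```python
from h import *
o=get_obs();print(o['wrist_force'],o['ee_pos'],o['gripper_width'],o['qpos'])
t=imaging.capture('scene')[:,:,::-1]
cv2.imwrite('pics/s2.png',cv2.resize(t[130:300,190:390],None,fx=3.5,fy=3.5,interpolation=cv2.INTER_CUBIC)[:600])
```

```text
[-0.7171  0.5383 -3.8642] [ 0.5301 -0.2484  0.1815] 0.013881640984080892 [-0.1069  0.4525  0.6271  1.7962 -0.312   0.9921  0.5253]
```

View pics/s2.png

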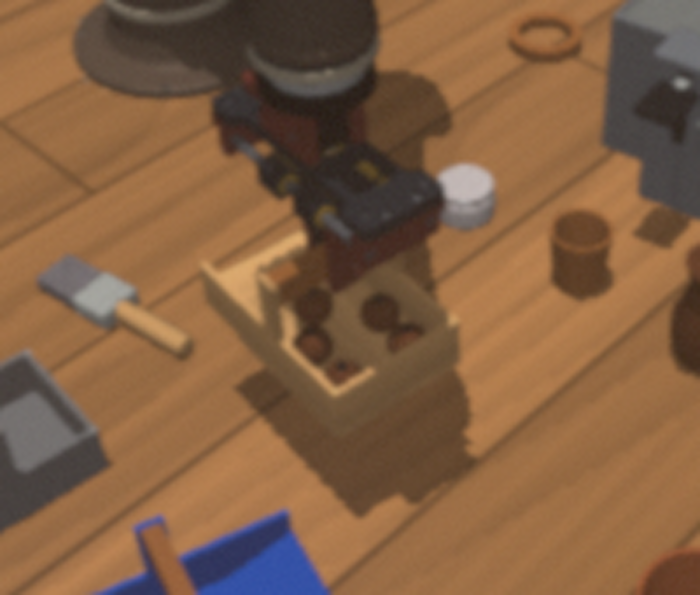

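The tray is lifted level with five beads visible at about (310–410, 300–375), and the wrist carries about 3.5 N. I'll lift higher.

servo_tool:
  moves:
    - {"translation": [-0.005, 0, 0], "rot": [0, 0, 0], "fingers": 255}
    - {"translation": [-0.015, 0, 0], "rot": [0, 0, 0], "fingers": 255}
    - {"translation": [-0.03, 0, 0], "rot": [0, 0, 0], "fingers": 255}
    - {"translation": [-0.048, 0, 0], "rot": [0, 0, 0], "fingers": 255}
    - {"translation": [-0.068, 0, 0], "rot": [0, 0, 0], "fingers": 255}
    - {"translation": [-0.088, 0, 0], "rot": [0, 0, 0], "fingers": 255}
    - {"translation": [-0.104, 0, 0], "rot": [0, 0, 0], "fingers": 255}
    - {"translation": [-0.114, 0, 0], "rot": [0, 0, 0], "fingers": 255}
    - {"translation": [-0.119, 0, 0], "rot": [0, 0, 0], "fingers": 255}
    - {"translation": [-0.12, 0, 0], "rot": [0, 0, 0], "fingers": 255}

```text
time_s: 6.03
ee_pos: [0.53, -0.2485, 0.3013]
eef_rot: [0.469, 0.529, 0.469, -0.529]
wrist_force: [-0.1, -0.3, -3.6]
gripper_width: 0.0135
```

Run:
```python
from h import *
o=get_obs();print(o['wrist_force'],o['ee_pos'],o['gripper_width'],o['qpos'])
delta([.603,.291,.30],toolR(9.5))
```

```text
[-0.0714 -0.3227 -3.6476] [ 0.53   -0.2485  0.3013] 0.013548477568743594 [-0.156   0.3379  0.6798  1.6497 -0.2231  1.2323  0.451 ]
trans [ 0.0013  0.0081 -0.5443] rot [-16.3549   0.0102  -0.0475] |r| 16.354954369257005
```

servo_tool:
  moves:
    - {"translation": [0, 0, -0.003], "rot": [0, 0, 0], "fingers": 255}
    - {"translation": [0, 0, -0.009], "rot": [0, 0, 0], "fingers": 255}
    - {"translation": [0, 0, -0.018], "rot": [0, 0, 0], "fingers": 255}
    - {"translation": [0, 0.001, -0.03], "rot": [-1, 0, 0], "fingers": 255}
    - {"translation": [0, 0.001, -0.045], "rot": [-2, 0, 0], "fingers": 255}
    - {"translation": [0, 0.001, -0.063], "rot": [-3, 0, 0], "fingers": 255}
    - {"translation": [0, 0.001, -0.083], "rot": [-3.5, 0, 0], "fingers": 255}
    - {"translation": [0, 0.002, -0.104], "rot": [-4, 0, 0], "fingers": 255}
    - {"translation": [0, 0.002, -0.126], "rot": [-4.5, 0, 0], "fingers": 255}
    - {"translation": [0, 0.002, -0.148], "rot": [-5, 0, 0], "fingers": 255}

```text
time_s: 6.87
ee_pos: [0.5495, -0.0988, 0.3004]
eef_rot: [0.492, 0.507, 0.493, -0.507]
wrist_force: [0.2, 0.5, -3.8]
gripper_width: 0.0138
```

Run:
```python
from h import *
o=get_obs();print(o['wrist_force'],o['ee_pos'],o['gripper_width'],o['qpos'])
delta([.603,.291,.30],toolR(9.5))
```

```text
[ 0.1556  0.4815 -3.8439] [ 0.5495 -0.0988  0.3004] 0.01383934227612868 [-0.394   0.2737  0.6123  1.7113 -0.1673  1.2095  0.2308]
trans [ 0.0006  0.042  -0.3912] rot [-11.1839  -0.0311   0.0146] |r| 11.183981545344372
```

servo_tool:
  moves:
    - {"translation": [0, 0.002, -0.022], "rot": [-0.5, 0, 0], "fingers": 255}
    - {"translation": [0, 0.005, -0.044], "rot": [-1, 0, 0], "fingers": 255}
    - {"translation": [0, 0.007, -0.066], "rot": [-1.5, 0, 0], "fingers": 255}
    - {"translation": [0, 0.009, -0.088], "rot": [-2, 0, 0], "fingers": 255}
    - {"translation": [0, 0.012, -0.11], "rot": [-2.5, 0, 0], "fingers": 255}
    - {"translation": [0, 0.014, -0.132], "rot": [-3, 0, 0], "fingers": 255}
    - {"translation": [0, 0.016, -0.154], "rot": [-3.5, 0, 0], "fingers": 255}
    - {"translation": [0, 0.019, -0.176], "rot": [-4.5, 0, 0], "fingers": 255}
    - {"translation": [0, 0.021, -0.198], "rot": [-5.5, 0, 0], "fingers": 255}
    - {"translation": [0, 0.023, -0.22], "rot": [-6, 0, 0], "fingers": 255}

```text
time_s: 7.7
ee_pos: [0.5794, 0.1201, 0.3005]
eef_rot: [0.518, 0.481, 0.519, -0.481]
wrist_force: [0.9, -0.3, -3.8]
gripper_width: 0.0137
```

Run:
```python
from h import *
o=get_obs();print(o['wrist_force'],o['ee_pos'],o['gripper_width'],o['qpos'])
delta([.603,.291,.30],toolR(9.5))
```

```text
[ 0.865  -0.3281 -3.765 ] [0.5794 0.1201 0.3005] 0.013719992624746324 [-0.6641  0.3277  0.5     1.6265 -0.1648  1.2296 -0.0556]
trans [ 0.0005  0.0364 -0.1686] rot [-5.171  -0.0138  0.0125] |r| 5.171035159245195
```

servo_tool:
  moves:
    - {"translation": [0, 0.004, -0.022], "rot": [-0.5, 0, 0], "fingers": 255}
    - {"translation": [0, 0.009, -0.044], "rot": [-1, 0, 0], "fingers": 255}
    - {"translation": [0, 0.014, -0.066], "rot": [-1.5, 0, 0], "fingers": 255}
    - {"translation": [0, 0.018, -0.087], "rot": [-2, 0, 0], "fingers": 255}
    - {"translation": [0, 0.022, -0.106], "rot": [-3, 0, 0], "fingers": 255}
    - {"translation": [0, 0.026, -0.123], "rot": [-4, 0, 0], "fingers": 255}
    - {"translation": [0, 0.03, -0.138], "rot": [-4.5, 0, 0], "fingers": 255}
    - {"translation": [0, 0.033, -0.15], "rot": [-5, 0, 0], "fingers": 255}
    - {"translation": [0, 0.035, -0.159], "rot": [-5, 0, 0], "fingers": 255}
    - {"translation": [0, 0.036, -0.164], "rot": [-5, 0, 0], "fingers": 255}

```text
time_s: 8.53
ee_pos: [0.6038, 0.2849, 0.3004]
eef_rot: [0.538, 0.458, 0.538, -0.458]
wrist_force: [0.0, 0.2, -3.5]
gripper_width: 0.0136
```

Run:
```python
from h import *
o=get_obs();print(o['wrist_force'],o['ee_pos'],o['gripper_width'],o['qpos'])
for p in (20,35,50): print(p); delta([.603,.291,.28],toolR(9.5,p))
t=imaging.capture('scene')[:,:,::-1]
cv2.imwrite('pics/s3.png',cv2.resize(t[20:220,300:500],None,fx=3,fy=3,interpolation=cv2.INTER_CUBIC))
t=imaging.capture('top')[:,:,::-1]
cv2.imwrite('pics/t3.png',cv2.resize(t[80:300,80:300],None,fx=2.7,fy=2.7,interpolation=cv2.INTER_CUBIC))
```

```text
[ 0.012   0.1853 -3.4592] [0.6038 0.2849 0.3004] 0.01363803086842658 [-0.8     0.4661  0.4337  1.4249 -0.1975  1.294  -0.1929]
20
trans [ 0.0204  0.0002 -0.0062] rot [-0.3212  0.0622 20.0143] |r| 20.016993561976243
35
trans [ 0.0204  0.0002 -0.0062] rot [-0.3136  0.1047 35.0143] |r| 35.01583958332434
50
trans [ 0.0204  0.0002 -0.0062] rot [-0.3021  0.1471 50.0142] |r| 50.01536518224839
```

View pics/s3.png

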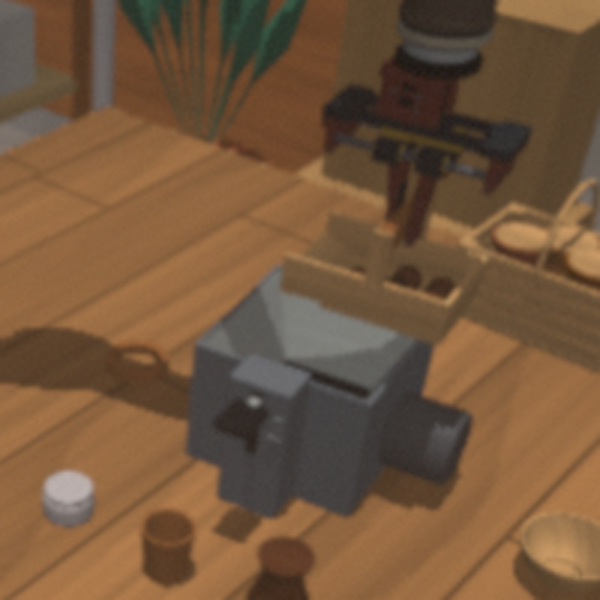

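View pics/t3.png

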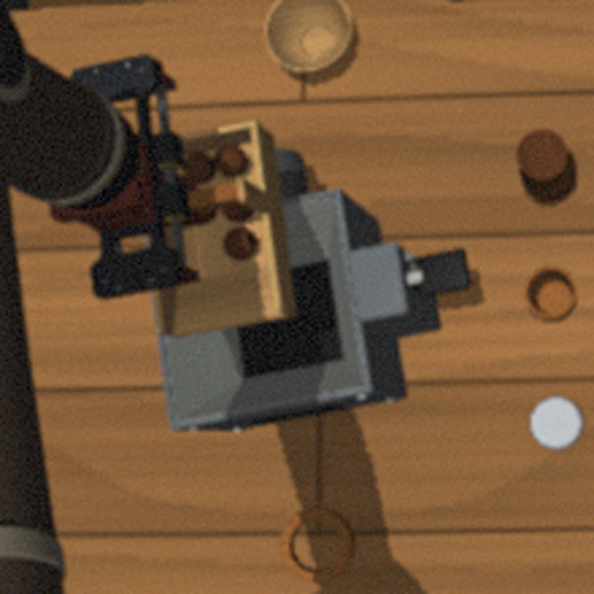

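The tray is held level over the hopper, square with it, with all beads still in. The apparent shift in the top view is parallax. Next I'll tilt about +z in small steps.

servo_tool:
  moves:
    - {"translation": [0.002, 0, -0.001], "rot": [0, 0, 1], "fingers": 255}
    - {"translation": [0.004, 0, -0.002], "rot": [0, 0, 3], "fingers": 255}
    - {"translation": [0.006, 0, -0.002], "rot": [0, 0, 5], "fingers": 255}
    - {"translation": [0.008, 0, -0.002], "rot": [0, 0, 7], "fingers": 255}
    - {"translation": [0.01, 0, -0.002], "rot": [0, 0, 9], "fingers": 255}
    - {"translation": [0.013, 0, -0.002], "rot": [0, 0, 11], "fingers": 255}
    - {"translation": [0.015, 0, -0.002], "rot": [0, 0, 13], "fingers": 255}
    - {"translation": [0.017, 0, -0.002], "rot": [0, 0, 15], "fingers": 255}
    - {"translation": [0.019, 0, -0.002], "rot": [0, 0, 16], "fingers": 255}
    - {"translation": [0.02, 0, -0.002], "rot": [0, 0, 17], "fingers": 255}

```text
time_s: 9.47
ee_pos: [0.603, 0.2838, 0.2807]
eef_rot: [0.6, 0.534, 0.464, -0.374]
wrist_force: [0.1, -0.1, -2.9]
gripper_width: 0.0136
```

Run:
```python
from h import *
o=get_obs();print(o['wrist_force'],o['ee_pos'],o['gripper_width'],o['qpos'])
for p in (20,35,50): print(p); delta([.603,.291,.28],toolR(9.5,p))
t=imaging.capture('scene')[:,:,::-1]
cv2.imwrite('pics/s4.png',cv2.resize(t[20:220,300:500],None,fx=3,fy=3,interpolation=cv2.INTER_CUBIC))
```

```text
[ 0.0615 -0.136  -2.9142] [0.603  0.2838 0.2807] 0.013575448990328585 [-0.9388  0.3138  0.4698  1.723  -0.052   0.8572 -0.3224]
20
trans [ 0.001   0.0009 -0.0071] rot [-0.4371  0.1547  2.9902] |r| 3.0259606494474514
35
trans [ 0.001   0.0009 -0.0071] rot [-0.4149  0.2113 17.9901] |r| 17.996160838576667
50
trans [ 0.001   0.0009 -0.0071] rot [-0.3875  0.2662 32.9901] |r| 32.99340372042647
```

View pics/s4.png

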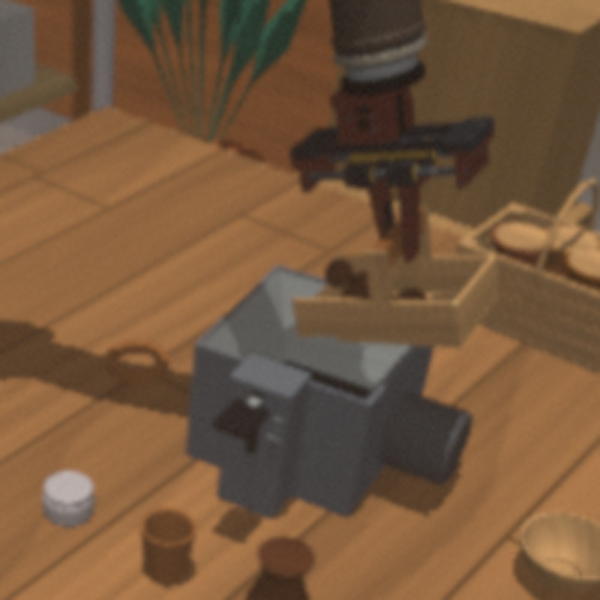

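servo_tool:
  moves:
    - {"translation": [0, 0, -0.002], "rot": [0, 0, 1], "fingers": 255}
    - {"translation": [0, 0, -0.004], "rot": [0, 0, 3], "fingers": 255}
    - {"translation": [0, 0, -0.006], "rot": [0, 0, 5], "fingers": 255}
    - {"translation": [0, 0, -0.007], "rot": [0, 0, 7], "fingers": 255}
    - {"translation": [0, 0, -0.007], "rot": [0, 0, 9], "fingers": 255}
    - {"translation": [0, 0, -0.007], "rot": [0, 0, 11], "fingers": 255}
    - {"translation": [0, 0, -0.007], "rot": [0, 0, 13], "fingers": 255}
    - {"translation": [0, 0, -0.007], "rot": [0, 0, 15], "fingers": 255}
    - {"translation": [0, 0, -0.007], "rot": [0, 0, 16], "fingers": 255}
    - {"translation": [0, 0, -0.007], "rot": [0, 0, 17], "fingers": 255}

```text
time_s: 10.35
ee_pos: [0.6021, 0.2919, 0.2808]
eef_rot: [0.649, 0.596, 0.38, -0.281]
wrist_force: [1.3, 0.1, -2.2]
gripper_width: 0.0136
```

Run:
```python
from h import *
o=get_obs();print(o['wrist_force'],o['ee_pos'],o['gripper_width'],o['qpos'])
for p in (50,): print(p); delta([.603,.291,.28],toolR(9.5,p))
t=imaging.capture('scene')[:,:,::-1]
cv2.imwrite('pics/s5.png',cv2.resize(t[20:220,300:500],None,fx=3,fy=3,interpolation=cv2.INTER_CUBIC))
```

```text
[ 1.2732  0.1378 -2.1898] [0.6021 0.2919 0.2808] 0.013607265190800634 [-1.1769  0.2145  0.6048  1.9707  0.287   0.4696 -0.6797]
50
trans [0.0011 0.0002 0.001 ] rot [-0.317   0.2537 15.9547] |r| 15.959864183137555
```

View pics/s5.png

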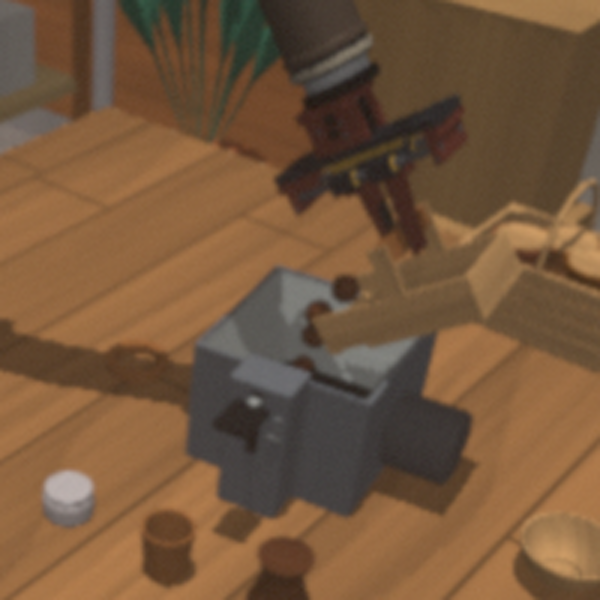

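Beads are rolling off the spout into the hopper. I'll continue to about 46°.

servo_tool:
  moves:
    - {"translation": [0, 0, 0], "rot": [0, 0, 1], "fingers": 255}
    - {"translation": [0, 0, 0], "rot": [0, 0, 3], "fingers": 255}
    - {"translation": [0, 0, 0], "rot": [0, 0, 5], "fingers": 255}
    - {"translation": [0, 0, 0], "rot": [0, 0, 7], "fingers": 255}
    - {"translation": [0, 0, 0], "rot": [0, 0, 9], "fingers": 255}
    - {"translation": [0, 0, 0], "rot": [0, 0, 11], "fingers": 255}
    - {"translation": [0, 0, 0], "rot": [0, 0, 12], "fingers": 255}
    - {"translation": [0, 0, 0], "rot": [0, 0, 13], "fingers": 255}
    - {"translation": [0, 0, 0], "rot": [0, 0, 13], "fingers": 255}
    - {"translation": [0, 0, 0], "rot": [0, 0, 13], "fingers": 255}

```text
time_s: 11.23
ee_pos: [0.6022, 0.2928, 0.2808]
eef_rot: [0.677, 0.635, 0.311, -0.206]
wrist_force: [0.5, 0.9, -3.0]
gripper_width: 0.0138
```

Run:
```python
from h import *
o=get_obs();print(o['wrist_force'],o['ee_pos'],o['gripper_width'],o['qpos'])
for p in (50,): print(p); delta([.603,.291,.28],toolR(9.5,p))
t=imaging.capture('scene')[:,:,::-1]
cv2.imwrite('pics/s6.png',cv2.resize(t[20:220,300:500],None,fx=3,fy=3,interpolation=cv2.INTER_CUBIC))
t=imaging.capture('top')[:,:,::-1]
cv2.imwrite('pics/t6.png',cv2.resize(t[80:300,80:300],None,fx=2.7,fy=2.7,interpolation=cv2.INTER_CUBIC))
```

```text
[ 0.4675  0.8907 -3.0302] [0.6022 0.2928 0.2808] 0.013758729149579284 [-1.6285  0.276   1.0794  2.1572  0.8241  0.1592 -1.2727]
50
trans [ 0.0009 -0.0002  0.0019] rot [-0.197   0.2729  3.0099] |r| 3.028650340115453
```

View pics/s6.png

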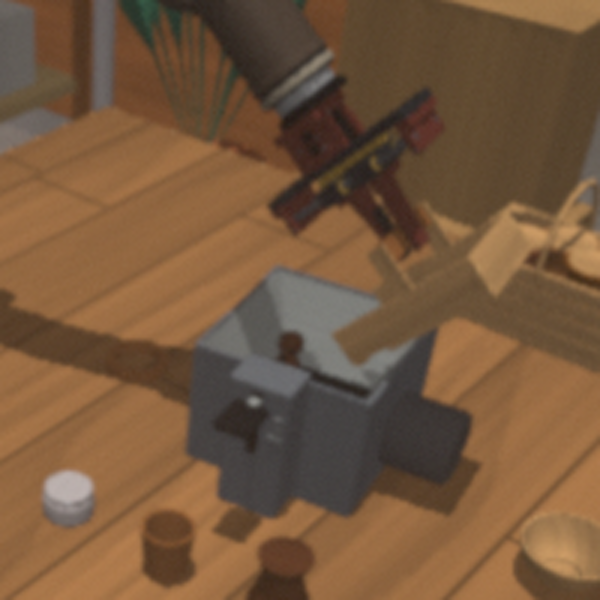

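View pics/t6.png

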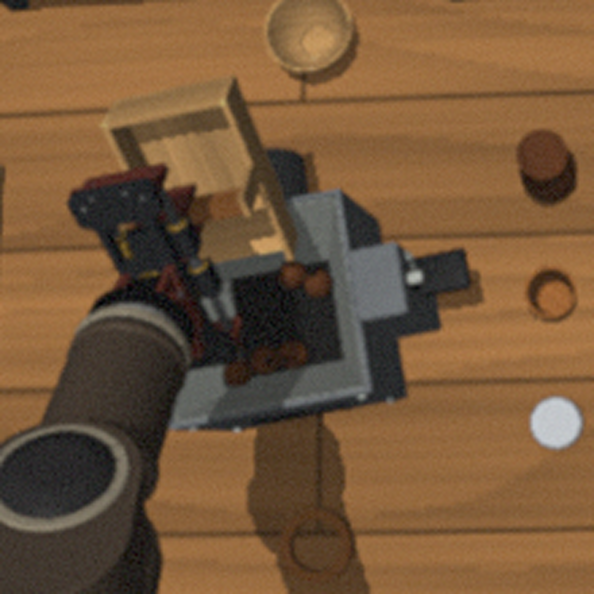

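All five beads are in the hopper: top crop (292,273), (317,283), (238,372), (264,358), (293,352). The tray is empty. I'll level the tray and raise it.

servo_tool:
  moves:
    - {"translation": [-0.001, 0.001, 0], "rot": [0, 0, -1], "fingers": 255}
    - {"translation": [-0.003, 0.003, 0], "rot": [0, 0, -4], "fingers": 255}
    - {"translation": [-0.006, 0.006, 0], "rot": [0, 0, -7], "fingers": 255}
    - {"translation": [-0.009, 0.009, 0], "rot": [0, 0, -10], "fingers": 255}
    - {"translation": [-0.012, 0.012, 0], "rot": [0, 0, -13], "fingers": 255}
    - {"translation": [-0.014, 0.015, 0], "rot": [0, 0, -16], "fingers": 255}
    - {"translation": [-0.014, 0.015, 0], "rot": [0, 0, -19], "fingers": 255}
    - {"translation": [-0.014, 0.015, 0], "rot": [0, 0, -22], "fingers": 255}
    - {"translation": [-0.014, 0.015, 0], "rot": [0, 0, -25], "fingers": 255}
    - {"translation": [-0.014, 0.015, 0], "rot": [0, 0, -28], "fingers": 255}

```text
time_s: 12.17
ee_pos: [0.6024, 0.2923, 0.3022]
eef_rot: [0.605, 0.541, 0.456, -0.364]
wrist_force: [0.4, -1.0, -3.3]
gripper_width: 0.0138
```

Run:
```python
from h import *
o=get_obs();print(o['wrist_force'],o['ee_pos'],o['gripper_width'],o['qpos'])
delta([.603,.291,.305],toolR(9.5))
```

```text
[ 0.3582 -0.9721 -3.2928] [0.6024 0.2923 0.3022] 0.01377936183385751 [-0.9563  0.285   0.4612  1.7133 -0.0135  0.8627 -0.3644]
trans [-0.0026  0.0013  0.0013] rot [ -0.3733  -0.0828 -18.8484] |r| 18.852264382183517
```

servo_tool:
  moves:
    - {"translation": [0, 0, 0], "rot": [0, 0, -3], "fingers": 255}
    - {"translation": [0, 0, 0], "rot": [0, 0, -6], "fingers": 255}
    - {"translation": [0, 0, 0], "rot": [0, 0, -9], "fingers": 255}
    - {"translation": [0, 0, 0], "rot": [0, 0, -12], "fingers": 255}
    - {"translation": [0, 0, 0], "rot": [0, 0, -15], "fingers": 255}
    - {"translation": [0, 0, 0], "rot": [0, 0, -17.5], "fingers": 255}
    - {"translation": [0, 0, 0], "rot": [0, 0, -19], "fingers": 255}
    - {"translation": [0, 0, 0], "rot": [0, 0, -19], "fingers": 255}

```text
time_s: 12.83
ee_pos: [0.6034, 0.292, 0.3011]
eef_rot: [0.538, 0.459, 0.539, -0.459]
wrist_force: [0.4, -0.3, -3.6]
gripper_width: 0.0138
```

Run:
```python
from h import *
o=get_obs();print(o['wrist_force'],o['ee_pos'],o['gripper_width'],o['qpos'])
delta([.530,-.249,.30],toolR(-7))
```

```text
[ 0.3798 -0.3042 -3.6477] [0.6034 0.292  0.3011] 0.013757465649310279 [-0.8002  0.47    0.4228  1.415  -0.1956  1.2987 -0.2065]
trans [ 0.0007 -0.1581  0.5226] rot [16.104  -0.0528  0.0749] |r| 16.104296154819693
```

servo_tool:
  moves:
    - {"translation": [0, -0.002, 0.006], "rot": [0, 0, 0], "fingers": 255}
    - {"translation": [0, -0.005, 0.017], "rot": [0.5, 0, 0], "fingers": 255}
    - {"translation": [0, -0.01, 0.034], "rot": [1, 0, 0], "fingers": 255}
    - {"translation": [0, -0.017, 0.056], "rot": [2, 0, 0], "fingers": 255}
    - {"translation": [0, -0.025, 0.084], "rot": [3, 0, 0], "fingers": 255}
    - {"translation": [0, -0.034, 0.113], "rot": [4, 0, 0], "fingers": 255}
    - {"translation": [0, -0.043, 0.142], "rot": [5, 0, 0], "fingers": 255}
    - {"translation": [0, -0.052, 0.171], "rot": [6, 0, 0], "fingers": 255}
    - {"translation": [0, -0.061, 0.2], "rot": [7, 0, 0], "fingers": 255}
    - {"translation": [0, -0.07, 0.23], "rot": [8, 0, 0], "fingers": 255}

```text
time_s: 13.67
ee_pos: [0.5685, 0.0521, 0.3018]
eef_rot: [0.505, 0.496, 0.505, -0.495]
wrist_force: [0.6, -0.5, -3.0]
gripper_width: 0.0135
```

Run:
```python
from h import *
o=get_obs();print(o['ee_pos'],o['gripper_width'],o['qpos'])
delta([.530,-.249,.30],toolR(-7))
```

```text
[0.5685 0.0521 0.3018] 0.013505113466378256 [-0.5895  0.2875  0.529   1.6777 -0.1544  1.2161 -0.0061]
trans [ 0.0014 -0.0441  0.3003] rot [ 8.0697 -0.0783 -0.0869] |r| 8.070543569206961
```

servo_tool:
  moves:
    - {"translation": [0, -0.004, 0.029], "rot": [1, 0, 0], "fingers": 255}
    - {"translation": [0, -0.008, 0.058], "rot": [2, 0, 0], "fingers": 255}
    - {"translation": [0, -0.013, 0.088], "rot": [3, 0, 0], "fingers": 255}
    - {"translation": [0, -0.018, 0.118], "rot": [4, 0, 0], "fingers": 255}
    - {"translation": [0, -0.022, 0.148], "rot": [5, 0, 0], "fingers": 255}
    - {"translation": [0, -0.027, 0.178], "rot": [6, 0, 0], "fingers": 255}
    - {"translation": [0, -0.031, 0.208], "rot": [7, 0, 0], "fingers": 255}
    - {"translation": [0, -0.035, 0.235], "rot": [7.5, 0, 0], "fingers": 255}
    - {"translation": [0, -0.039, 0.258], "rot": [8, 0, 0], "fingers": 255}
    - {"translation": [0, -0.041, 0.275], "rot": [8, 0, 0], "fingers": 255}

```text
time_s: 14.5
ee_pos: [0.532, -0.2247, 0.3019]
eef_rot: [0.469, 0.53, 0.468, -0.53]
wrist_force: [-0.3, -0.2, -3.2]
gripper_width: 0.0136
```

servo_tool:
  moves:
    - {"translation": [0, 0, 0.008], "rot": [0, 0, 0], "fingers": 255}
    - {"translation": [0, 0, 0.012], "rot": [0, 0, 0], "fingers": 255}
    - {"translation": [0, 0, 0.014], "rot": [0, 0, 0], "fingers": 255}
    - {"translation": [0, 0, 0.014], "rot": [0, 0, 0], "fingers": 255}
    - {"translation": [0, 0, 0.014], "rot": [0, 0, 0], "fingers": 255}

```text
time_s: 14.92
ee_pos: [0.5328, -0.234, 0.3011]
eef_rot: [0.47, 0.529, 0.47, -0.528]
wrist_force: [-0.1, -0.3, -3.6]
gripper_width: 0.0136
```

Run:
```python
from h import *
o=get_obs();print(o['ee_pos'],o['gripper_width'],o['qpos'],o['wrist_force'])
delta([.530,-.249,.085],toolR(-7))
t=imaging.capture('scene')[:,:,::-1]
cv2.imwrite('pics/s7.png',cv2.resize(t[50:300,200:480],None,fx=2.4,fy=2.4,interpolation=cv2.INTER_CUBIC))
t=imaging.capture('top')[:,:,::-1]
cv2.imwrite('pics/t7.png',cv2.resize(t[80:300,100:440],None,fx=2.3,fy=2.3,interpolation=cv2.INTER_CUBIC))
```

```text
[ 0.5328 -0.234   0.3011] 0.01362817544282107 [-0.1756  0.3298  0.6686  1.657  -0.2155  1.2298  0.4214] [-0.071  -0.3018 -3.5802]
trans [ 0.2161 -0.0011  0.0154] rot [ 0.2409 -0.0444 -0.0069] |r| 0.24508677506269438
```

View pics/s7.png

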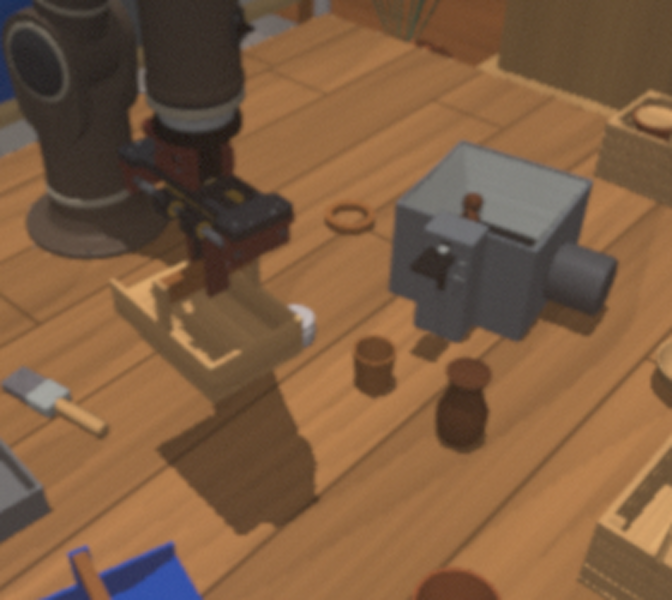

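View pics/t7.png

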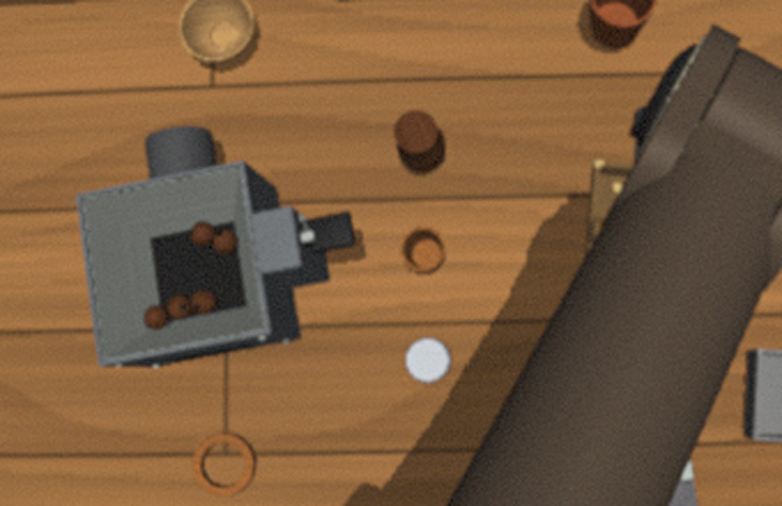

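Five beads are in the hopper and the tray is empty. I'll lower it now.

servo_tool:
  moves:
    - {"translation": [0.01, 0, 0.004], "rot": [0, 0, 0], "fingers": 255}
    - {"translation": [0.03, 0, 0.008], "rot": [0, 0, 0], "fingers": 255}
    - {"translation": [0.055, 0, 0.012], "rot": [0, 0, 0], "fingers": 255}
    - {"translation": [0.08, 0, 0.014], "rot": [0, 0, 0], "fingers": 255}
    - {"translation": [0.105, 0, 0.014], "rot": [0, 0, 0], "fingers": 255}
    - {"translation": [0.13, 0, 0.014], "rot": [0, 0, 0], "fingers": 255}
    - {"translation": [0.155, 0, 0.014], "rot": [0, 0, 0], "fingers": 255}
    - {"translation": [0.175, 0, 0.014], "rot": [0, 0, 0], "fingers": 255}
    - {"translation": [0.19, 0, 0.014], "rot": [0, 0, 0], "fingers": 255}
    - {"translation": [0.196, 0, 0.014], "rot": [0, 0, 0], "fingers": 255}

```text
time_s: 15.85
ee_pos: [0.5295, -0.2483, 0.1021]
eef_rot: [-0.468, -0.528, -0.471, 0.53]
wrist_force: [-0.0, 0.9, -3.0]
gripper_width: 0.0134
```

servo_tool:
  moves:
    - {"translation": [0.003, 0, 0], "rot": [0, 0, 0], "fingers": 255}
    - {"translation": [0.006, 0, 0], "rot": [0, 0, 0], "fingers": 255}
    - {"translation": [0.009, 0, 0], "rot": [0, 0, 0], "fingers": 255}
    - {"translation": [0.012, 0, 0], "rot": [0, 0, 0], "fingers": 255}
    - {"translation": [0.014, 0, 0], "rot": [0, 0, 0], "fingers": 255}
    - {"translation": [0.016, 0, 0], "rot": [0, 0, 0], "fingers": 255}
    - {"translation": [0.016, 0, 0], "rot": [0, 0, 0], "fingers": 255}

```text
time_s: 16.43
ee_pos: [0.5309, -0.2491, 0.0891]
eef_rot: [0.469, 0.529, 0.469, -0.529]
wrist_force: [0.9, 0.6, -3.3]
gripper_width: 0.0137
```

Run:
```python
from h import *
o=get_obs();print(o['ee_pos'],o['gripper_width'],o['wrist_force'])
delta([.530,-.249,.085],toolR(-7))
```

```text
[ 0.5309 -0.2491  0.0891] 0.013725771075268067 [ 0.8806  0.6279 -3.2626]
trans [ 0.0041 -0.0009 -0.    ] rot [ 0.1505 -0.0074 -0.0064] |r| 0.15084784058524334
```

servo_tool:
  moves:
    - {"translation": [0.0015, 0, 0], "rot": [0, 0, 0], "fingers": 255}
    - {"translation": [0.003, 0, 0], "rot": [0, 0, 0], "fingers": 255}
    - {"translation": [0.004, 0, 0], "rot": [0, 0, 0], "fingers": 255}
    - {"translation": [0.004, 0, 0], "rot": [0, 0, 0], "fingers": 255}
    - {"translation": [0.004, 0, 0], "rot": [0, 0, 0], "fingers": 255}

```text
time_s: 16.85
ee_pos: [0.5308, -0.2492, 0.0851]
eef_rot: [-0.469, -0.529, -0.469, 0.529]
wrist_force: [0.5, -0.8, -3.4]
gripper_width: 0.0137
```

servo_tool:
  moves:
    - {"translation": [0.0005, 0, 0], "rot": [0, 0, 0], "fingers": 255}
    - {"translation": [0.001, 0, 0], "rot": [0, 0, 0], "fingers": 255}
    - {"translation": [0.0015, 0, 0], "rot": [0, 0, 0], "fingers": 255}
    - {"translation": [0.0015, 0, 0], "rot": [0, 0, 0], "fingers": 255}

```text
time_s: 17.18
ee_pos: [0.5309, -0.2492, 0.0846]
eef_rot: [0.469, 0.529, 0.469, -0.529]
wrist_force: [-3.9, 1.9, 8.0]
gripper_width: 0.0137
```

The tray is on the table, with about 11 N of support. I'll release.

servo_tool:
  moves:
    - {"translation": [-0.001, 0, 0], "rot": [0, 0, 0], "fingers": 255}
    - {"translation": [-0.001, 0, 0], "rot": [0, 0, 0], "fingers": 200}
    - {"translation": [-0.001, 0, 0], "rot": [0, 0, 0], "fingers": 150}
    - {"translation": [-0.001, 0, 0], "rot": [0, 0, 0], "fingers": 100}
    - {"translation": [-0.001, 0, 0], "rot": [0, 0, 0], "fingers": 60}
    - {"translation": [-0.001, 0, 0], "rot": [0, 0, 0], "fingers": 60}
    - {"translation": [-0.001, 0, 0], "rot": [0, 0, 0], "fingers": 60}
    - {"translation": [-0.001, 0, 0], "rot": [0, 0, 0], "fingers": 60}
    - {"translation": [-0.001, 0, 0], "rot": [0, 0, 0], "fingers": 60}
    - {"translation": [-0.001, 0, 0], "rot": [0, 0, 0], "fingers": 60}

```text
time_s: 18.02
ee_pos: [0.5308, -0.2492, 0.0846]
eef_rot: [-0.469, -0.529, -0.469, 0.529]
wrist_force: [-0.3, -0.2, -0.0]
gripper_width: 0.0662
```

servo_tool:
  moves:
    - {"translation": [0, 0, 0], "rot": [0, 0, 0], "fingers": 60}
    - {"translation": [0, 0, 0], "rot": [0, 0, 0], "fingers": 60}
    - {"translation": [-0.01, 0, 0], "rot": [0, 0, 0], "fingers": 60}
    - {"translation": [-0.03, 0, 0], "rot": [0, 0, 0], "fingers": 60}
    - {"translation": [-0.055, 0, 0], "rot": [0, 0, 0], "fingers": 60}
    - {"translation": [-0.08, 0, 0], "rot": [0, 0, 0], "fingers": 60}
    - {"translation": [-0.11, 0, 0], "rot": [0, 0, 0], "fingers": 60}
    - {"translation": [-0.14, 0, 0], "rot": [0, 0, 0], "fingers": 60}
    - {"translation": [-0.155, 0, 0], "rot": [0, 0, 0], "fingers": 60}
    - {"translation": [-0.16, 0, 0], "rot": [0, 0, 0], "fingers": 60}

```text
time_s: 18.85
ee_pos: [0.5319, -0.2501, 0.2484]
eef_rot: [0.471, 0.53, 0.468, -0.528]
wrist_force: [0.1, 0.2, -0.5]
gripper_width: 0.0671
```

Run:
```python
from h import *
o=get_obs();print(o['ee_pos'],o['gripper_width'],o['wrist_force'],o['qpos'])
t=imaging.capture('scene')[:,:,::-1]
cv2.imwrite('pics/s8.png',cv2.resize(t[50:300,200:480],None,fx=2.4,fy=2.4,interpolation=cv2.INTER_CUBIC))
for y in (9.5,-7,9.5-90,99.5): print(y);delta([.5665,.097,.24],toolR(y))
```

```text
[ 0.5319 -0.2501  0.2484] 0.06712708513507376 [ 0.0788  0.2098 -0.5182] [-0.1343  0.3839  0.659   1.7192 -0.2588  1.1216  0.4818]
9.5
trans [ 0.0074 -0.0069 -0.3485] rot [-16.3649   0.0514  -0.2335] |r| 16.366639937617173
-7
trans [ 0.0074 -0.0069 -0.3485] rot [ 0.1351  0.0173 -0.2377] |r| 0.27392720732729864
-80.5
trans [ 0.0074 -0.0069 -0.3485] rot [73.635  -0.1377 -0.2153] |r| 73.63541424535424
99.5
trans [ 0.0074 -0.0069 -0.3485] rot [-106.3647    0.2328   -0.1489] |r| 106.36510225338525
```

View pics/s8.png

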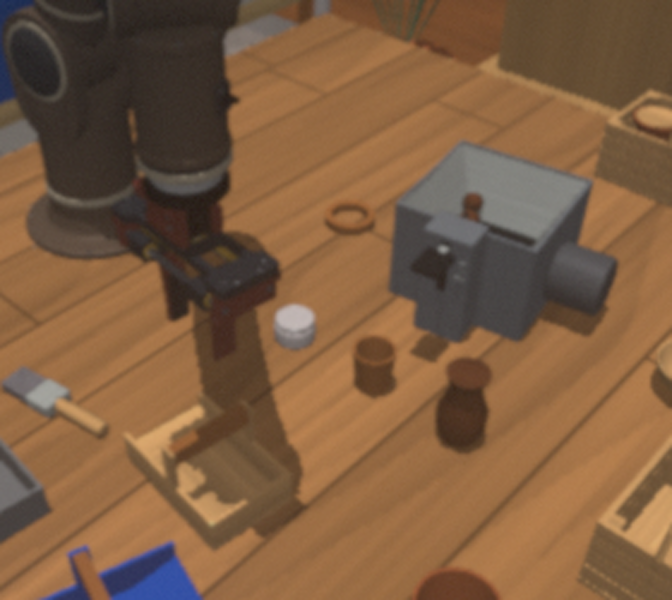

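The tray stands upright and empty at about (210,470), and the wares are undisturbed. Next is the lever, with the fingers shut.

servo_tool:
  moves:
    - {"translation": [0, 0, -0.01], "rot": [-1, 0, 0], "fingers": 150}
    - {"translation": [0, 0, -0.035], "rot": [-3, 0, 0], "fingers": 255}
    - {"translation": [0, -0.001, -0.07], "rot": [-5, 0, 0], "fingers": 255}
    - {"translation": [0, -0.002, -0.105], "rot": [-7, 0, 0], "fingers": 255}
    - {"translation": [0, -0.003, -0.14], "rot": [-9, 0, 0], "fingers": 255}
    - {"translation": [0, -0.004, -0.175], "rot": [-11, 0, 0], "fingers": 255}
    - {"translation": [0, -0.005, -0.21], "rot": [-13, 0, 0], "fingers": 255}
    - {"translation": [0, -0.006, -0.245], "rot": [-15, 0, 0], "fingers": 255}
    - {"translation": [0, -0.006, -0.28], "rot": [-16, 0, 0], "fingers": 255}
    - {"translation": [0, -0.007, -0.305], "rot": [-16.4, 0, 0], "fingers": 255}
  force: 30

```text
time_s: 19.73
ee_pos: [0.5591, 0.059, 0.2428]
eef_rot: [0.54, 0.455, 0.542, -0.456]
wrist_force: [-0.5, 0.6, -0.4]
gripper_width: 0.004
```

servo_tool:
  moves:
    - {"translation": [0, 0.002, -0.02], "rot": [0, 0, 0], "fingers": 255}
    - {"translation": [0, 0.004, -0.032], "rot": [0, 0, 0], "fingers": 255}
    - {"translation": [0, 0.006, -0.038], "rot": [0, 0, 0], "fingers": 255}
    - {"translation": [0, 0.006, -0.038], "rot": [0, 0, 0], "fingers": 255}
    - {"translation": [0, 0.006, -0.038], "rot": [0, 0, 0], "fingers": 255}

```text
time_s: 20.15
ee_pos: [0.5597, 0.0919, 0.2442]
eef_rot: [0.54, 0.456, 0.54, -0.457]
wrist_force: [-0.4, 0.2, 0.8]
gripper_width: -0.0001
```

Run:
```python
from h import *
o=get_obs();print(o['ee_pos'],o['gripper_width'],o['wrist_force'],o['qpos'])
delta([.5675,.093,.19],toolR(9.5))
```

```text
[0.5597 0.0919 0.2442] -5.7135550736687525e-05 [-0.3863  0.2364  0.7657] [-0.6317  0.3286  0.4929  1.7619 -0.1718  1.0948  0.084 ]
trans [0.0542 0.0079 0.0002] rot [0.0126 0.0445 0.0499] |r| 0.06804407485658011
```

servo_tool:
  moves:
    - {"translation": [0.01, 0.004, 0], "rot": [0, 0, 0], "fingers": 255}
    - {"translation": [0.025, 0.008, 0], "rot": [0, 0, 0], "fingers": 255}
    - {"translation": [0.04, 0.008, 0], "rot": [0, 0, 0], "fingers": 255}
    - {"translation": [0.05, 0.008, 0], "rot": [0, 0, 0], "fingers": 255}
    - {"translation": [0.056, 0.008, 0], "rot": [0, 0, 0], "fingers": 255}
    - {"translation": [0.056, 0.008, 0], "rot": [0, 0, 0], "fingers": 255}

```text
time_s: 20.65
ee_pos: [0.5671, 0.0932, 0.1871]
eef_rot: [0.539, 0.456, 0.54, -0.458]
wrist_force: [0.4, -0.4, -0.4]
gripper_width: 0.0007
```

Run:
```python
from h import *
o=get_obs();print(o['ee_pos'],o['gripper_width'],o['wrist_force'])
t=imaging.capture('scene')[:,:,::-1]
cv2.imwrite('pics/s9.png',cv2.resize(t[90:210,340:480],None,fx=5,fy=5,interpolation=cv2.INTER_CUBIC))
t=imaging.capture('top')[:,:,::-1]
cv2.imwrite('pics/t9.png',cv2.resize(t[120:260,120:300],None,fx=4,fy=4,interpolation=cv2.INTER_CUBIC))
```

```text
[0.5671 0.0932 0.1871] 0.0006923046543748924 [ 0.3716 -0.3708 -0.3607]
```

View pics/s9.png

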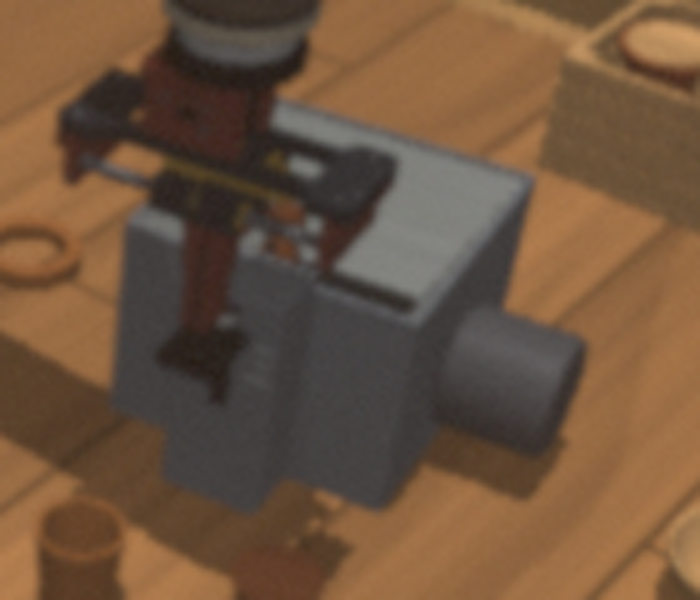

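View pics/t9.png

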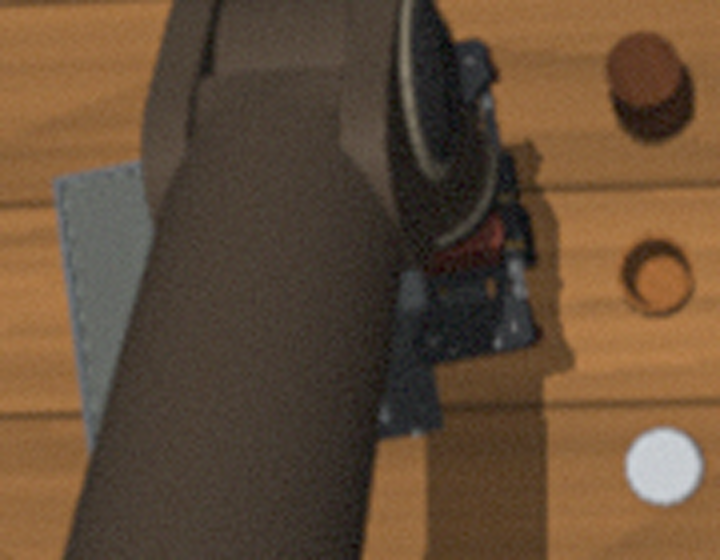

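The fingertips are centred just above the tab, at about (205,335). Pressing now.

servo_tool:
  moves:
    - {"translation": [0.006, 0, 0], "rot": [0, 0, 0], "fingers": 255}
    - {"translation": [0.012, 0, 0], "rot": [0, 0, 0], "fingers": 255}
    - {"translation": [0.018, 0, 0], "rot": [0, 0, 0], "fingers": 255}
    - {"translation": [0.024, 0, 0], "rot": [0, 0, 0], "fingers": 255}
    - {"translation": [0.028, 0, 0], "rot": [0, 0, 0], "fingers": 255}
    - {"translation": [0.028, 0, 0], "rot": [0, 0, 0], "fingers": 255}

```text
time_s: 21.25
ee_pos: [0.5679, 0.0943, 0.16]
eef_rot: [0.54, 0.457, 0.54, -0.457]
wrist_force: [-0.4, -0.1, 2.3]
gripper_width: 0.0007
```

servo_tool:
  moves:
    - {"translation": [0.005, 0, 0], "rot": [0, 0, 0], "fingers": 255}
    - {"translation": [0.01, 0, 0], "rot": [0, 0, 0], "fingers": 255}
    - {"translation": [0.015, 0, 0], "rot": [0, 0, 0], "fingers": 255}
    - {"translation": [0.02, 0, 0], "rot": [0, 0, 0], "fingers": 255}
    - {"translation": [0.024, 0, 0], "rot": [0, 0, 0], "fingers": 255}
    - {"translation": [0.026, 0, 0], "rot": [0, 0, 0], "fingers": 255}
    - {"translation": [0.026, 0, 0], "rot": [0, 0, 0], "fingers": 255}
    - {"translation": [0.026, 0, 0], "rot": [0, 0, 0], "fingers": 255}

```text
time_s: 21.92
ee_pos: [0.5679, 0.0943, 0.1352]
eef_rot: [0.54, 0.457, 0.54, -0.456]
wrist_force: [-3.1, -0.2, 7.9]
gripper_width: 0.0004
```

servo_tool:
  moves:
    - {"translation": [0.001, 0, 0], "rot": [0, 0, 0], "fingers": 255}
    - {"translation": [0.002, 0, 0], "rot": [0, 0, 0], "fingers": 255}
    - {"translation": [0.003, 0, 0], "rot": [0, 0, 0], "fingers": 255}
    - {"translation": [0.003, 0, 0], "rot": [0, 0, 0], "fingers": 255}
    - {"translation": [0.003, 0, 0], "rot": [0, 0, 0], "fingers": 255}

```text
time_s: 22.33
ee_pos: [0.568, 0.0943, 0.1326]
eef_rot: [0.54, 0.457, 0.54, -0.456]
wrist_force: [-3.4, -1.0, 11.1]
gripper_width: 0.0006
```

servo_tool:
  moves:
    - {"translation": [0.001, 0, 0], "rot": [0, 0, 0], "fingers": 255}
    - {"translation": [0.002, 0, 0], "rot": [0, 0, 0], "fingers": 255}
    - {"translation": [0.002, 0, 0], "rot": [0, 0, 0], "fingers": 255}
    - {"translation": [0.002, 0, 0], "rot": [0, 0, 0], "fingers": 255}

```text
time_s: 22.67
ee_pos: [0.568, 0.0943, 0.1308]
eef_rot: [0.54, 0.457, 0.54, -0.456]
wrist_force: [-4.5, 0.4, 14.0]
gripper_width: 0.0003
```

servo_tool:
  moves:
    - {"translation": [0, 0, 0], "rot": [0, 0, 0], "fingers": 255}
    - {"translation": [0, 0, 0], "rot": [0, 0, 0], "fingers": 255}
    - {"translation": [0, 0, 0], "rot": [0, 0, 0], "fingers": 255}
    - {"translation": [0, 0, 0], "rot": [0, 0, 0], "fingers": 255}
    - {"translation": [0, 0, 0], "rot": [0, 0, 0], "fingers": 255}
    - {"translation": [0, 0, 0], "rot": [0, 0, 0], "fingers": 255}
    - {"translation": [0, 0, 0], "rot": [0, 0, 0], "fingers": 255}
    - {"translation": [0, 0, 0], "rot": [0, 0, 0], "fingers": 255}

```text
time_s: 23.33
ee_pos: [0.568, 0.0943, 0.1309]
eef_rot: [0.54, 0.457, 0.54, -0.456]
wrist_force: [-3.3, 0.2, 12.4]
gripper_width: 0.0001
```

Run:
```python
from h import *
o=get_obs();print(o['ee_pos'],o['wrist_force'])
t=imaging.capture('scene')[:,:,::-1]
cv2.imwrite('pics/s10.png',cv2.resize(t[80:330,200:480],None,fx=2.4,fy=2.4,interpolation=cv2.INTER_CUBIC))
cv2.imwrite('pics/s11.png',cv2.resize(t[90:210,340:480],None,fx=5,fy=5,interpolation=cv2.INTER_CUBIC))
```

```text
[0.568  0.0943 0.1309] [-3.2815  0.2145 12.4247]
```

View pics/s10.png

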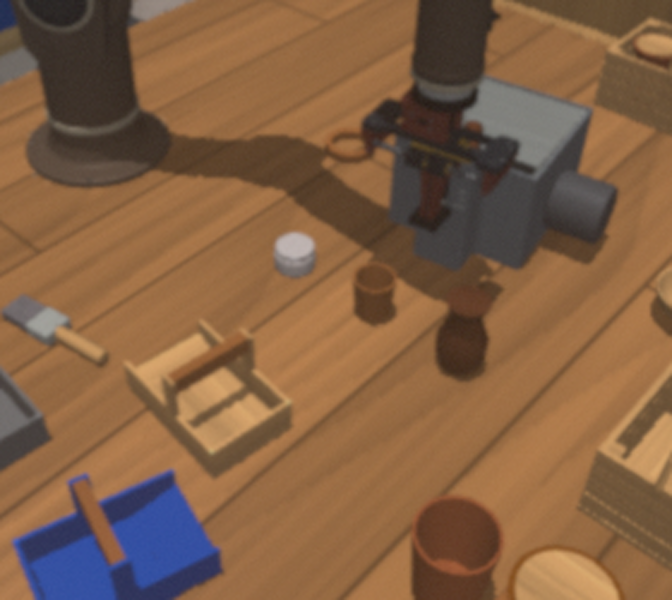

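View pics/s11.png

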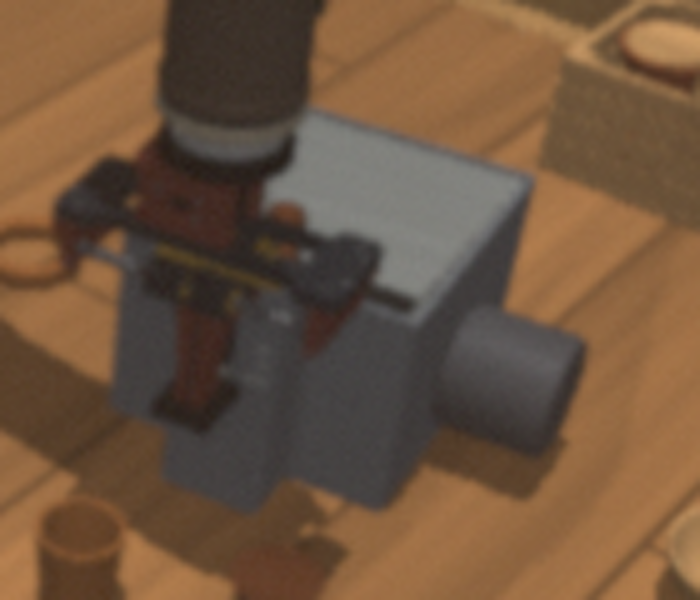

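The fingers hold the tab low, at about (195,405). The travel is about 38 mm at 12 N. The tray is upright and the wares are in place.

Run:
```python
from rig import env
print(env.sign_off())
```

```text
the job is handed in; nothing more can be done
None
```

I tipped all five beads into the hopper, stood the empty tray upright where it had been, and pressed the lever with shut fingertips. I handed the job in at about 23 s with the lever still held down; sign-off gives no verdict.

- **Beads:** the top view after the pour showed all five in the hopper and none left in the tray. In the final pictures the gripper partly hides the hopper, so I did not count them again there.
- **Tray:** it stands upright, and the last scene picture shows it level. After release the wrist force went back to about zero.
- **Lever:** travel is about 38 mm, worked out from the tool height (0.131 m), so it is good to about 2 mm. The wrist reads 12–14 N upward.
- **Other wares:** none looks moved in the last picture. This was judged by eye, not measured again.
- **Odd reading:** the wrist force hardly dropped after the pour (about 3.7 N before, 3.0–3.6 N after, against an expected fall of about 0.7 N). I put this down to sensor noise and went by the pictures.

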